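Slide carrier from the warmer to the cooling block

TASK

Take the teal slide carrier off the slide warmer: slide it straight out over the warmer's far edge (the one away from the robot) until about a third of its length overhangs, then pinch the overhanging end by its two long sides and lift it off. Lower it, without dropping it, onto the cooling block, lengthwise between the two fences and centred, and let go. Leave the yellow carrier where it lies, and do not let the teal one fall to the bench.

Things in the scene. Friction and masses are not known exactly. Their poses are not given: they have to be found in the camera images.
- teal_carrier: Teal slide carrier: rigid plate 130 (x) x 62 (y) x 6 mm, 0.1 kg, two glass slides on top. Origin: centre of underside. Top sheet of a stack: lies within 5 deg of the warmer's x, far end 10-40 mm inside the far edge, on a loose wider steel sheet (180 x 100 x 3 mm, 0.4 kg) that stays put. Underside 63 mm above bench. Slides when its near end is pushed (tips 2-3 mm above the steel); tips over past 60 mm overhang.
- yellow_carrier: Yellow slide carrier, same shape, size and origin as the teal one, on its own steel sheet in the other lane of the warmer; the lanes are 150 mm apart and which is which varies. A bystander: leave it.
- warmer: Slide warmer, fixed low white box with flat black top: 220 deep (x) x 320 wide (y) x 60 mm high. Origin: centre of its underside, on the bench. Its x points away from the robot, turned by up to 12 deg; the far edge is the line 110 mm along +x from the origin. Lanes at y = +75 and -75 mm. The bench beyond the far edge is clear for 60 mm.
- cooling_block: Cooling block, fixed, aluminium with blue top: 56 long (x) x 104 wide (y), blue top 45 mm above bench. A fence along each side, parallel to x, 6 mm thick, rises 10 mm above the top; 92 mm free between them. Ends open: a centred carrier sticks out 37 mm at each end. Origin: centre of underside, on the bench. x points away from the robot, turned by up to 17 deg.
Things that resemble listed ones, but are neither listed nor needed, are in the scene too. What is shaped like the teal_carrier but pink is not meant.

How it is judged:
On the way, in this order (a step that is already met when the one before it is completed fails the run):
1. the teal carrier, still lying flat on the warmer, overhangs the far edge by 20 mm or more (x of teal_carrier in the frame of warmer between 0.065 and 0.12 m and z of teal_carrier in the frame of warmer between 0.058 and 0.067 m and angle between teal_carrier's own z axis and vertical below 0.08 rad), for 0.2 s.
2. the carrier is pinched and lifted off the warmer (height (world z) of teal_carrier above 0.08 m and contact force between the fingers and teal_carrier above 0.5 N), for 0.2 s.
3. still held, the carrier is lowered over the cooling block to within 20 mm of its top (x of teal_carrier in the frame of cooling_block between -0.02 and 0.02 m and y of teal_carrier in the frame of cooling_block between -0.015 and 0.015 m and z of teal_carrier in the frame of cooling_block below 0.065 m and contact force between the fingers and teal_carrier above 0.5 N), for 0.1 s.
At the end, for the whole second after the job is handed in: The teal carrier lies flat and at rest on the blue top of the cooling block, between the fences: centred within 20 mm along the block and 15 mm across it, its length within 11 degrees of the fences. The yellow carrier is within 20 mm of where it started (x of teal_carrier in the frame of cooling_block between -0.02 and 0.02 m and y of teal_carrier in the frame of cooling_block between -0.015 and 0.015 m and z of teal_carrier in the frame of cooling_block between 0.041 and 0.05 m and angle between the x axis of teal_carrier and the x axis of cooling_block, either way round below 0.2 rad and angle between teal_carrier's own z axis and vertical below 0.08 rad and linear speed of teal_carrier below 0.02 m/s and distance of yellow_carrier from where it was at the start of the episode below 0.02 m); the robot touches nothing.
It fails at once if the teal carrier falls to the bench (height (world z) of teal_carrier below 0.025 m).
It fails at once if the yellow carrier is moved by more than 20 mm (distance of yellow_carrier from where it was at the start of the episode above 0.02 m).
It also fails if it takes over 59 s, if anything falls off the work surface, if the arm or the gripper's body presses on something with over 40 N, if the wrist force passes 120 N, or if a joint passes its speed limit or range.

ROBOT

A 6-joint arm with a two-finger parallel gripper is mounted at the origin on the work surface. World frame = base frame: x ahead of the robot, y to its left, z up, the work surface at z = 0. Lengths are in m, angles in rad, forces in N, time in s.
With the tool pointing down it reaches from about 0.275 to 0.875 m from the base axis. Payload 12.5 kg.
Tool frame: the origin (TCP) lies at the very end of the fingers, on their centre line; the grasp point (between the pads) lies 19 mm behind it; x points along the fingers, y is the direction in which the jaws open and shut, and the axes are right-handed (so a half turn about x gives the same grasp; the last joint's range is limited). The gripper opens to 85 mm and grips with 20 to 120 N. Pads are 22 mm wide; open, the fingers measure 114 mm over their backs; the gripper's body (76 mm by 85 mm) begins 54 mm behind the grasp point. The pads swing forward as they close: fully open they stand 13 mm farther back than shut.
Start: joints at [-1.252, 0.351, 1.652, -0, 1.139, -0.085], TCP at [0.216, -0.506, 0.231] pointing down, gripper open.
Joint ranges: [-2.75, 2.75], [-0.79, 2.1], [0.01, 2.65], [-1.57, 4.71], [0.07, 3.14], [-2.87, 2.87]. Speed limits (rad/s): [2.22, 2.22, 2.79, 3.14, 3.14, 3.14].

INTERFACE

Orientations are given as a 3x3 rotation matrix whose columns are the frame's x, y, z axes.
In Python, from bench import manip gives the robot as it stands. Calls block until the motion is done:
- manip.move_ptp(position, orientation): joint-space move of the TCP to a pose.
- manip.move_l(position, attitude=None, max_speed=0.15): straight line of the TCP; attitude=None keeps the orientation; max_speed is the mean speed in m/s.
- manip.move_j(angles): joint-space move.
- manip.set_gripper(opening, effort=None): opening from 0.0 (shut) to 1.0 (fully open); effort is the grip in N (None keeps the last); returns when the fingers have stopped.
- manip.dwell(seconds).
- manip.inverse_kinematics(position, orientation): joint angles nearest the present ones, or None.
- manip.grab_frame(name): name is "side" or "top"; returns (picture, depth): 400x640x3 uint8, red, green, blue; 400x640 float32, m along the optical axis (not along the pixel's ray), 0 where there is no reading.
- manip.get_calibration(name): a dict with "camera_matrix" (3x3 intrinsics, pixels), "R" (3x3) and "t" (3): a world point X has camera coordinates R X + t. Camera axes: x right, y down, z forward; pixel columns grow to the right and rows downward; lengths in m; the calibration is good to about 2 mm. A picture is of the moment at which its call begins. get_calibration takes no time and is no camera call.
A pose or a line that the arm cannot do raises manip.Unreachable and nothing moves.
- manip.sign_off(): hands the job in, once; it reports no verdict.
Trained networks look in the newest picture that a camera, given by its name, has taken for a name from the list of things; names that differ only in an ending like _2 or _b are one class to them, and where a whole thing is asked for, a point or a joint stands for the part that bears it (a point fixed in the world has none). Each returns a list of dicts, best first, with "confidence" (0 to 1); they miss things now and then, are a little off and sometimes report something else, mostly with a low value. They report only what shows in the picture. A call takes as long as a camera call. They do not tell look-alikes from the thing itself.
- manip.look_for(camera, name): "at" ([x, y, z] in m, in world coordinates, good to about 4 mm: the middle of the surface that is visible of it).
Readings, each from a call of its own:
- manip.current_time(): time.
- manip.current_qpos(): joint angles.
- manip.current_joint_vel(): joint speeds.
- manip.current_joint_torque(): joint torques, N m.
- manip.current_ee_pos(): TCP position.
- manip.current_tcp_rot(): TCP orientation.
- manip.current_force(): force on the tool from outside, world axes, zero at the start.
- manip.current_ft_torque(): the same for the moment, N m.
- manip.current_grip_width(): opening from 0.0 (shut) to 1.0 (fully open).
Only numpy, scipy, OpenCV 4.12 (cv2) and the standard library are available. Lean on these libraries where they do the work, as an engineer would, in place of code of your own. Each camera call takes 0.05 s, during which the arm holds its last target. There are 200 camera calls.

## Working session

There is one attempt and no reset: what is moved stays moved. The work goes in short steps, each a Python script; the robot and the scene stay as the last script left them, time stands still between calls to the robot, and variables do not carry over. Pictures are saved under pics/ and viewed, about 8 in all and at most 12, crops included, and the job is handed in when it is done.

```bash
mkdir -p pics; ls; python3 - <<'E'
from bench import manip as m
import cv2,numpy as np
ims=[]
for c in("top","side"):
    p,d=m.grab_frame(c); np.savez(f"pics/{c}0.npz",p=p,d=d)
    cv2.imwrite(f"pics/{c}0.png",p[:,:,::-1])
    k=m.get_calibration(c); print(c,k["camera_matrix"].tolist(),(-k["R"].T@k["t"]).round(3),k["R"].round(2).tolist())
    for n in("teal_carrier","yellow_carrier","warmer","cooling_block"):
        print(n,[(np.round(r["at"],3).tolist(),round(r["confidence"],2)) for r in m.look_for(c,n)])
print(m.current_time(), m.current_tcp_rot().round(2) if hasattr(m.current_tcp_rot(),'round') else m.current_tcp_rot())
E
```

```text
pics
top [[434.5996821785705, 0.0, 320.3686734160958], [0.0, 434.5996821785705, 195.76912177305115], [0.0, 0.0, 1.0]] [0.342 0.008 0.99 ] [[0.01, -1.0, -0.02], [-0.98, -0.0, -0.19], [0.19, 0.02, -0.98]]
teal_carrier [([0.476, -0.321, 0.01], 0.97), ([0.526, -0.112, 0.069], 0.72)]
yellow_carrier [([0.5, 0.036, 0.071], 0.89)]
warmer [([0.459, -0.041, 0.058], 0.77)]
cooling_block [([0.455, 0.282, 0.046], 0.88)]
side [[365.3393865274407, 0.0, 317.46489651706725], [0.0, 365.3393865274407, 199.4243061953485], [0.0, 0.0, 1.0]] [ 0.347 -0.527  0.643] [[0.96, -0.27, 0.01], [-0.19, -0.71, -0.68], [0.19, 0.65, -0.73]]
teal_carrier [([0.477, -0.318, 0.006], 0.78), ([0.524, -0.112, 0.069], 0.77)]
yellow_carrier [([0.496, 0.038, 0.063], 0.62), ([0.466, -0.118, 0.059], 0.35)]
warmer [([0.465, -0.112, 0.057], 0.77)]
cooling_block [([0.46, 0.258, 0.046], 0.58)]
0.5 [[-0.    0.39 -0.92]
 [ 0.   -0.92 -0.39]
 [-1.   -0.   -0.  ]]
```

View pics/top0.png

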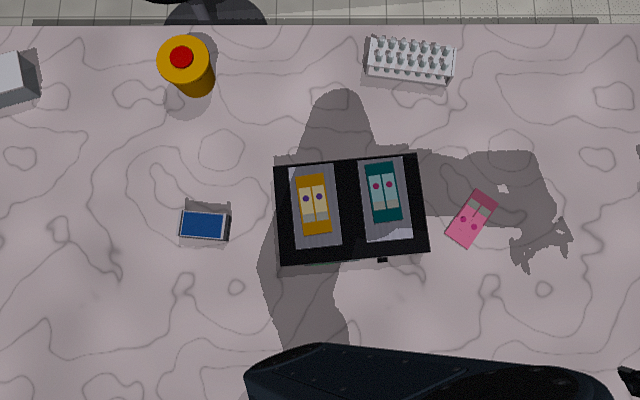

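View pics/side0.png

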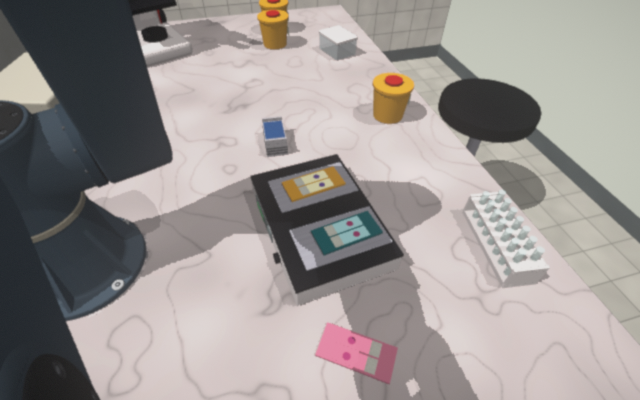

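```bash
cat > vis.py <<'E'
from bench import manip as m
import cv2,numpy as np
def cloud(c,p,d):
    k=m.get_calibration(c);K=k["camera_matrix"];R=np.array(k["R"]);t=np.array(k["t"])
    v,u=np.mgrid[:400,:640]
    P=np.stack([(u-K[0][2])/K[0][0]*d,(v-K[1][2])/K[1][1]*d,d],-1)
    return (P-t)@R
def rays(c,uv,z):
    """pixels -> world points on plane z"""
    k=m.get_calibration(c);K=np.array(k["camera_matrix"]);R=np.array(k["R"]);t=np.array(k["t"])
    r=np.c_[uv,np.ones(len(uv))]@np.linalg.inv(K).T@R; o=-R.T@t
    return o+r*((z-o[2])/r[:,2])[:,None]
def rect(c,mask,z):
    mask=mask.astype(np.uint8)
    n,l,s,_=cv2.connectedComponentsWithStats(mask)
    mask=l==1+np.argmax(s[1:,4])
    v,u=np.nonzero(mask)
    uv=np.concatenate([np.c_[u+a,v+b] for a in(-.4,.4) for b in(-.4,.4)])
    W=rays(c,uv,z)[:,:2]
    (cx,cy),(w,h),a=cv2.minAreaRect((W*1000).astype(np.float32))
    return np.array([cx,cy])/1000,(w,h),a,int(mask.sum())
def find(c,p,d,show=True):
    P=cloud(c,p,d);hsv=cv2.cvtColor(p,cv2.COLOR_RGB2HSV);H,S,V=[hsv[...,i].astype(int) for i in range(3)]
    X,Y,Z=P[...,0],P[...,1],P[...,2]
    ok=d>0
    tealm=ok&(abs(H-90)<12)&(S>70)&(Z>.04)
    out={}
    for n,mk,z in(("teal",tealm,.069),
      ("yellow",ok&(abs(H-22)<8)&(S>110)&(Z>.05)&(Z<.085)&(X>.35)&(X<.62)&(abs(Y)<.25),.069),
      ("block",ok&(abs(H-108)<10)&(S>130)&(Z>.03)&(Z<.06)&(Y>.1),.045),
      ("warmer",ok&(Z>.05)&(Z<.08)&(X>.3)&(X<.62)&(abs(Y+.03)<.22),.060)):
        if mk.sum()<20: print(n,"none");continue
        r=rect(c,mk,z); out[n]=r
        print(c,n,r[0].round(4),np.round(r[1],1),round(r[2],1),r[3],"z",np.median(Z[mk]).round(4))
    return out
E
python3 - <<'E'
from vis import *
for c in("top","side"):
    f=np.load(f"pics/{c}0.npz"); find(c,f["p"],f["d"])
f=np.load("pics/top0.npz"); cv2.imwrite("pics/crop1.png",cv2.resize(f["p"][130:290,160:480,::-1],None,fx=2.5,fy=2.5,interpolation=cv2.INTER_CUBIC))
E
```

```text
top teal [ 0.5275 -0.1118] [133.4  65.5] 8.7 956 z 0.4457
top yellow [0.4998 0.039 ] [132.5  64.7] 9.3 947 z 0.0696
top block [0.4562 0.2844] [88.5 51.7] 85.2 888 z 0.0462
top warmer [ 0.4926 -0.04  ] [222.5 322.2] 5.7 14864 z 0.0628
side teal [ 0.5286 -0.1119] [131.9  65.6] 8.6 805 z 0.0692
side yellow [0.5012 0.0384] [133.   67.8] 9.5 555 z 0.0693
side block [0.4592 0.2883] [57.4 39.9] 79.7 88 z 0.0455
side warmer [ 0.4934 -0.0414] [224.3 329.7] 5.8 12602 z 0.0619
```

View pics/crop1.png

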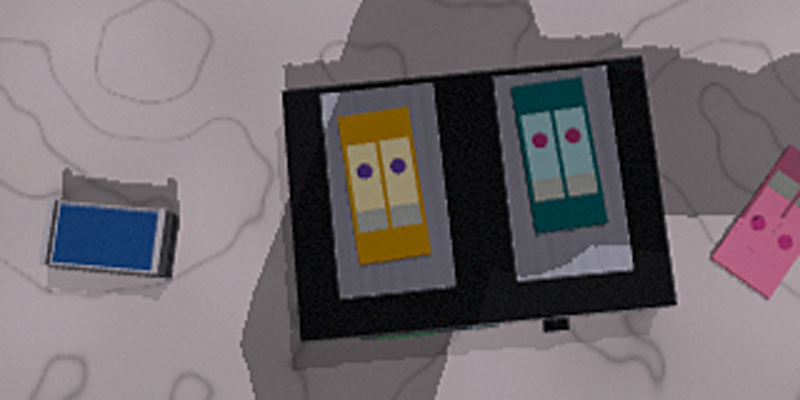

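```bash
cat >> vis.py <<'E'
def ori(a):
    c,s=np.cos(a),np.sin(a)
    return np.array([[0,-s,c],[0,c,s],[-1,0,0.]])
def warm(xy):
    a=np.radians(5.7);e=np.array(xy)-[.4926,-.0403]
    return np.array([np.cos(a)*e[0]+np.sin(a)*e[1],-np.sin(a)*e[0]+np.cos(a)*e[1]])
E
python3 - <<'E'
from vis import *
a=np.radians(8.65);u=np.array([np.cos(a),np.sin(a)]);c=np.array([.528,-.1118])
print("warm",warm(c))
m.set_gripper(0.0,20)
s=c-u*(.065+.011+.014); R=ori(a)
for p in((*s,.15),(*s,.0655),(*(c+u*.1),.05)):
    q=m.inverse_kinematics(p,R); print(None if q is None else np.round(q,2))
for p in([.50,.279,.05],[.50,.279,.2]): print(np.round(m.inverse_kinematics(p,ori(np.radians(-4.8))),2))
m.move_ptp([*s,.15],R)
m.move_l([*s,.0655],max_speed=.08)
print(m.current_force())
e=s+u*(.014+.048)
m.move_l([*e,.0655],max_speed=.05)
print(m.current_force(),m.current_ee_pos(),m.current_time())
m.move_l([*(e-u*.015),.0655]); m.move_l([*(e-u*.015),.12])
q=list(m.current_qpos()); 
m.move_l([e[0]-.12,e[1]-.02,.2])
for cc in("top","side"):
    p,d=m.grab_frame(cc); find(cc,p,d); cv2.imwrite(f"pics/{cc}1.png",p[:,:,::-1])
print(m.current_time())
E
```

```text
warm [ 0.02812361 -0.07466239]
[-0.38  0.3   1.96 -0.    0.88 -2.1 ]
[-0.38  0.45  2.02 -0.    0.68 -2.1 ]
[-0.23  0.72  1.54 -0.    0.88 -1.95]
[ 0.43  0.63  1.72 -0.    0.79 -1.06]
[ 0.43  0.42  1.62 -0.    1.09 -1.06]
[-0.20538959  0.23558039  0.38246969]
[ 0.56636743 -0.60531198 -0.14095307] [ 0.5003282  -0.11603035  0.065489  ] 5.625
top teal [ 0.5737 -0.1048] [132.3  65.5] 8.5 916 z 0.0716
top yellow [0.4998 0.039 ] [132.5  64.7] 9.3 938 z 0.0697
top block [0.4562 0.2844] [88.5 51.7] 85.2 884 z 0.0462
top warmer [ 0.4998 -0.0393] [239.3 322.2] 5.8 13143 z 0.0631
side teal [ 0.5751 -0.1053] [131.4  65.4] 8.1 717 z 0.0693
side yellow [0.5011 0.0384] [133.2  67.8] 9.5 556 z 0.0692
block none
side warmer [ 0.5018 -0.0401] [240.8 328.4] 5.9 11675 z 0.0622
7.5333
```

View pics/side1.png

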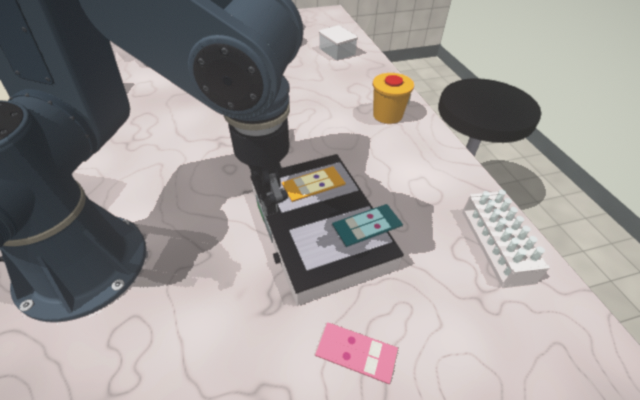

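```bash
python3 - <<'E'
from vis import *
a=np.radians(8.4);u=np.array([np.cos(a),np.sin(a)]); R=ori(a)
e=np.array([.5003,-.1160])
s=e-u*.015
m.move_l([*s,.12],R); m.move_l([*s,.0655],max_speed=.08)
e2=e+u*.0135
m.move_l([*e2,.0655],max_speed=.04)
print(m.current_force())
m.move_l([*(e2-u*.015),.0655]); m.move_l([*(e2-u*.015),.12]); m.move_l([e[0]-.12,e[1]-.02,.2])
r=[]
for cc in("top","side"):
    p,d=m.grab_frame(cc); r.append(find(cc,p,d)["teal"])
c=(r[0][0]+r[1][0])/2; a=np.radians((r[0][2]+r[1][2])/2); print("c",c,"a",np.degrees(a),"warm",warm(c),m.current_time())
assert .08<warm(c)[0]<.097 and 5<np.degrees(a)<12
u=np.array([np.cos(a),np.sin(a)]); g=c+u*.047; R=ori(a)
m.set_gripper(1.0)
m.move_ptp([*g,.16],R); m.move_l([*g,.040],max_speed=.08)
print(m.current_force(),g)
m.set_gripper(0.0,60)
print("w",m.current_grip_width(),m.current_force(),m.current_time())
p,d=m.grab_frame("side"); cv2.imwrite("pics/side2.png",cv2.resize(p[120:300,220:460,::-1],None,fx=3,fy=3))
E
```

```text
[ 0.44321012  0.27118533 -0.22214213]
top teal [ 0.5876 -0.1027] [132.8  65.5] 8.5 905 z 0.0718
top yellow [0.4998 0.039 ] [132.5  64.7] 9.3 938 z 0.0697
top block [0.4562 0.2843] [88.4 51.7] 85.2 884 z 0.0462
top warmer [ 0.4991 -0.0394] [240.7 322.2] 5.8 13144 z 0.063
side teal [ 0.5887 -0.1034] [131.9  65.3] 8.1 713 z 0.0692
side yellow [0.5011 0.0384] [133.2  67.8] 9.5 560 z 0.0693
block none
side warmer [ 0.502  -0.0405] [240.8 329. ] 5.7 11676 z 0.0621
c [ 0.58814014 -0.10306432] a 8.2891526222229 warm [ 0.08883401 -0.07194301] 12.25
[-0.37224535  0.31734626 -0.71246863] [ 0.63464913 -0.09628838]
w 0.7125688294477485 [-0.47333012  0.57903137  3.49688753] 16.05
```

View pics/side2.png

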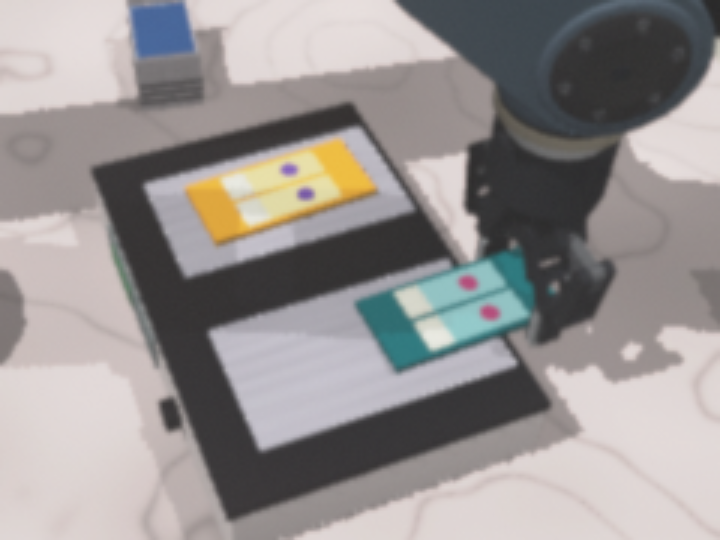

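Gripper holds the overhanging end (crop ~530,290), yellow untouched. Lifting, then measuring the held carrier.

```bash
cat >> vis.py <<'E'
def held(cc,p,d):
    """centre and axes of the teal points in 3D"""
    P=cloud(cc,p,d);hsv=cv2.cvtColor(p,cv2.COLOR_RGB2HSV)
    mk=(d>0)&(abs(hsv[...,0].astype(int)-90)<12)&(hsv[...,1]>70)&(P[...,2]<.3)&(P[...,2]>.03)
    n,l,s,_=cv2.connectedComponentsWithStats(mk.astype(np.uint8)); mk=l==1+np.argmax(s[1:,4])
    Q=P[mk]; A=np.c_[Q[:,:2],np.ones(len(Q))]
    w=np.ones(len(Q),bool)
    for _ in range(4):
        f=np.linalg.lstsq(A[w],Q[w,2],rcond=None)[0]; w=abs(A@f-Q[:,2])<.004
    Q=Q[w]; h=cv2.minAreaRect((Q[:,:2]*1000).astype(np.float32))
    print(cc,"rect",np.round(h[0],1),np.round(h[1],1),round(h[2],1),"slope xy",f[:2].round(3),"z@c",(f[:2]@(np.array(h[0])/1000)+f[2]).round(4),len(Q))
E
python3 - <<'E'
from vis import *
x=np.array(m.current_ee_pos())
m.move_l([*x[:2],x[2]+.08],max_speed=.08)
m.dwell(.3)
print(m.current_grip_width(),m.current_force(),m.current_ee_pos(),m.current_time())
for cc in("top","side"):
    p,d=m.grab_frame(cc); held(cc,p,d)
    if cc=="side": cv2.imwrite("pics/side3.png",cv2.resize(p[100:300,220:460,::-1],None,fx=3,fy=3))
E
```

```text
0.709452271535283 [-0.05858173 -0.25411448 -1.31123175] [ 0.63474098 -0.09628822  0.12011497] 17.5583
top rect [559.1 126. ] [2.8 0. ] -172.9 slope xy [-0.813 -0.072] z@c 0.0592 2
side rect [ 588.7 -102.1] [129.8  64. ] 8.3 slope xy [0.004 0.005] z@c 0.1483 845
```

View pics/side3.png

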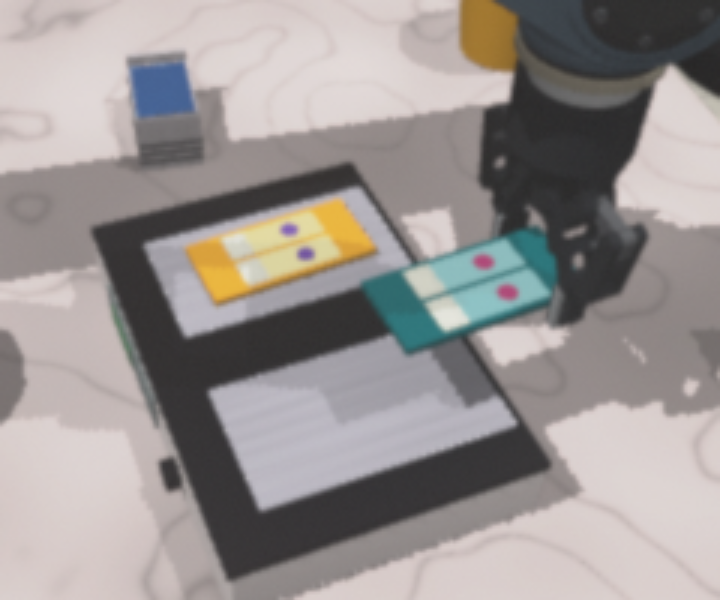

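```bash
python3 - <<'E'
from vis import *
a=np.radians(-4.8);R=ori(a); b=np.array([.4565,.2832]); g=b+.0465*np.array([np.cos(a),np.sin(a)])
x=np.array(m.current_ee_pos())
m.move_l([*x[:2],.17])
m.move_l([*g,.17],R,max_speed=.12)
m.move_l([*g,.075],max_speed=.08)
m.dwell(.3)
print(m.current_grip_width(),m.current_force(),m.current_ee_pos(),m.current_time())
for cc in("top","side"):
    p,d=m.grab_frame(cc); held(cc,p,d); cv2.imwrite(f"pics/{cc}4.png",cv2.resize(p[(150,90)[cc=="side"]:,(100,180)[cc=="side"]:][:150,:220,::-1],None,fx=3,fy=3))
a,b=cv2.imread("pics/top4.png"),cv2.imread("pics/side4.png"); cv2.imwrite("pics/both4.png",cv2.resize(np.vstack([a,b]),(440,600)))
E
```

```text
0.7088470167453409 [-1.32103099  0.07764722 -1.54902625] [0.50291487 0.27934256 0.0752064 ] 23.2417
top rect [439.  260.6] [15.3 99.1] 84.5 slope xy [0.014 0.074] z@c 0.1041 162
side rect [405.9 283.8] [57.5 20.9] 86.1 slope xy [-0.007  0.005] z@c 0.1035 100
```

View pics/both4.png

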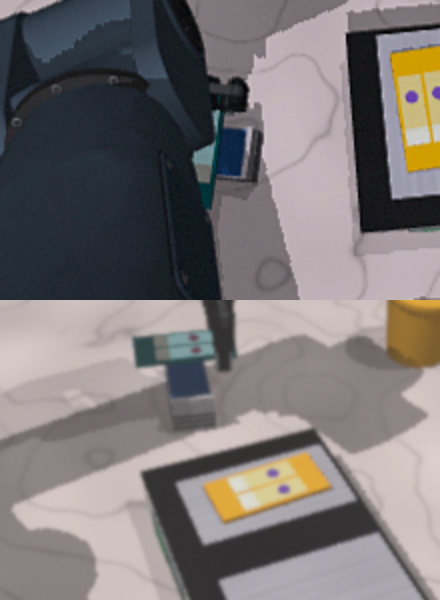

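```bash
python3 - <<'E'
from vis import *
x=np.array(m.current_ee_pos())
m.move_l([*x[:2],.030],max_speed=.06)
for z in np.arange(.028,.0199,-.001):
    m.move_l([*x[:2],z],max_speed=.02); f=m.current_force()[2]; print(z.round(3),round(f,2))
    if f>1.5: break
m.dwell(.2)
m.set_gripper(1.0); print(m.current_grip_width(),m.current_time())
x=np.array(m.current_ee_pos())
m.move_l([*x[:2],.16],max_speed=.08)
m.move_ptp([.45,-.15,.30],ori(0))
for cc in("top","side"):
    p,d=m.grab_frame(cc); find(cc,p,d); held(cc,p,d); np.savez(f"pics/{cc}5.npz",p=p,d=d)
    cv2.imwrite(f"pics/{cc}5.png",cv2.resize(p[(150,90)[cc=="side"]:,(100,180)[cc=="side"]:][:150,:220,::-1],None,fx=3,fy=3))
print(m.current_time())
a,b=cv2.imread("pics/top5.png"),cv2.imread("pics/side5.png"); cv2.imwrite("pics/both5.png",cv2.resize(np.vstack([a,b]),(440,600)))
E
```

```text
0.028 -1.46
0.027 -1.77
0.026 -1.86
0.025 -1.1
0.024 -1.48
0.023 -1.13
0.022 6.82
1.0029173624973902 26.5667
top teal [0.454  0.2775] [ 64.3 129.3] 85.1 1241 z 0.0535
top yellow [0.4998 0.0391] [132.5  64.7] 9.3 933 z 0.0698
top block [0.4532 0.2472] [14.2 51.6] 84.8 124 z 0.0462
top warmer [ 0.4921 -0.0396] [223.3 321.2] 5.7 12138 z 0.0628
top rect [456.4 283. ] [ 63.4 130.3] 85.3 slope xy [-0.     0.002] z@c 0.052 1217
side teal [0.4699 0.255 ] [64.  95.7] 86.5 228 z 0.0514
side yellow [0.5013 0.0383] [133.4  67.2] 8.7 496 z 0.0692
block none
side warmer [ 0.4934 -0.041 ] [224.2 328.9] 5.8 12159 z 0.0618
side rect [473.6 279.3] [60.  96.4] 86.8 slope xy [0.004 0.014] z@c 0.0512 228
30.2083
```

View pics/both5.png

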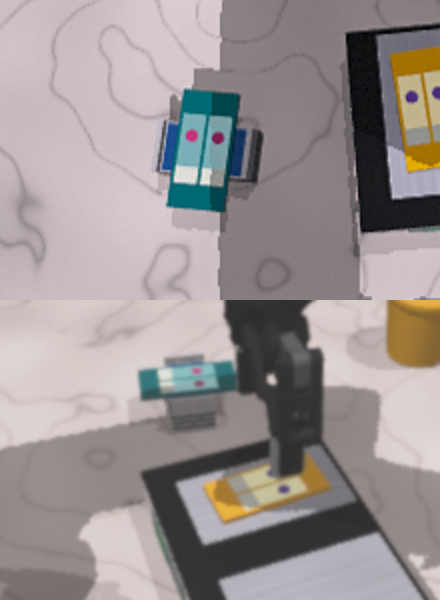

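The carrier lies flat at (0.456, 0.283), about 1 mm from the block's centre and 0.1–0.5° off its axis. The robot is clear of everything and the yellow carrier hasn't moved, so I'm handing in.

```bash
python3 -c "
from bench import manip as m
m.sign_off()"
```

```text
the job is handed in; nothing more can be done
```

The teal carrier is on the cooling block, flat and centred between the fences, and I handed the job in at about 30 s of the 59 s allowed. `sign_off` gives no verdict, so these are my own checks.

**What I did:** I pushed it out with the shut fingertips in two strokes to about 44 mm of overhang. I then pinched its two long sides at 60 N, lifted it level, lowered it until it touched the block (about 7 N), opened the gripper and moved clear.

**Last checks (top camera):**
- **Position:** the carrier is at (0.456, 0.283), about 1 mm from my estimate of the block's centre and within 0.5° of its axis. Its top face is at z = 0.052 m (expected 0.051 m) with no tilt.
- **Yellow carrier:** it is within 1 mm of where it started.

**Disagreements:** the final side-camera fit put the carrier's centre about 17 mm farther out. It found only 96 mm of the 130 mm carrier, so I went with the top camera. While the carrier hung above the block, a partial side view of its near end was about 5 mm off sideways, and the final top view did not show that offset.

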